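# Tip the molinillo out of its square tube and lay it in the tray

## Task

Push the mouth end of the square wooden tube down so that the little molinillo inside slides out against the steel stop, then grip its exposed handle, draw it out of the tube and lay it flat in the wooden tray. Leave the round tube as it is.

Things in the scene. Friction and masses are not known exactly. Their poses are not given: they have to be found in the camera images.
- square_tube: Square wooden tube, 180 mm long, 38 mm outside, slick 30 mm bore, one end closed, on a fixed stand. Origin: its pivot, mid length on the axis, 125 mm up; x runs out of the mouth (at 90 mm), roughly to +y; z out of its top (at 19 mm). Starts level. Stiff pivot: 3-5 N down near the mouth tips it, stays where left, end stop 25 deg. Past 12 deg the contents slide out to a steel lip in about 1 s, 65 mm bare.
- molinillo: Turned wooden whisk, 160 mm, 40 g: handle 16 mm across, 110 mm long; grooved head 24 mm across. Origin mid length on its axis; x from head to handle end. Starts wholly inside the square tube, handle end 7-15 mm inside the mouth. Once slid out, raise the handle 12-20 mm square to the tube to clear the lip, then draw it along the tube. Not the larger molinillo standing in a cup.
- tray: Fixed wooden tray on the table, 212 x 122 mm outside, walls 6 mm thick and 18 mm high, floor 6 mm thick, open above. Origin: centre of its underside, on the table; x along its length, which points roughly to +y; z up.
- round_mouth (a point): Mouth centre of the empty round tube (38 mm across) on a like stand 150-240 mm nearer or farther; leave it. x out of the mouth. Each stand: two steel cheeks 59 mm over both, 36 mm long, 140 mm high at the pivot; base 240 x 80 x 10 mm. Under each tube a steel strip, 12 mm wide, 40 mm below the axis, juts from the mouth to a lip 24 mm wide, 65 mm beyond the mouth, its top 13 mm below the axis.
Things that resemble listed ones, but are neither listed nor needed, are in the scene too. Several things have the shape of the tray; the one meant has the colours described above.

How it is judged (in metres and radians):
On the way, in this order (a step that is already met when the one before it is completed fails the run):
1. the square tube is tipped mouth-down by more than 10 degrees and the molinillo has slid out of the mouth by itself, at least 45 mm of handle bare, untouched by the fingers (angle between square_tube's own x axis and vertical above 1.745 rad and x of molinillo in the frame of square_tube between 0.055 and 0.1 m and contact force between the fingers and molinillo below 0.1 N), for 0.2 s.
2. the molinillo is held in the fingers, drawn out until its middle is more than 150 mm from the tube's pivot (contact force between the fingers and molinillo above 0.5 N and distance between molinillo and square_tube above 0.15 m), for 0.1 s.
At the end, for the whole second after the job is handed in: The molinillo lies flat (within about 10 degrees of level) and at rest on the floor of the tray, wholly between its walls (middle within 35 mm of the tray's centre lengthwise and 55 mm across, 8 to 24 mm above the table), released (x of molinillo in the frame of tray between -0.035 and 0.035 m and y of molinillo in the frame of tray between -0.055 and 0.055 m and z of molinillo in the frame of tray between 0.008 and 0.024 m and angle between molinillo's own x axis and vertical between 1.4 and 1.745 rad and linear speed of molinillo below 0.03 m/s and contact force between the fingers and molinillo below 0.1 N); the robot touches nothing.
It fails at once if the round tube's mouth is moved more than 20 mm (distance of round_mouth from where it was at the start of the episode above 0.02 m).
It also fails if it takes over 45 s, if anything falls off the work surface, if the arm or the gripper's body presses on something with over 40 N, if the wrist force passes 120 N, or if a joint passes its speed limit or range.

## Robot

A 7-joint arm with a two-finger parallel gripper is mounted at the origin on the work surface. World frame = base frame: x ahead of the robot, y to its left, z up, the work surface at z = 0. Lengths are in mm, angles in rad, forces in N, time in s.
With the tool pointing down it reaches from about 425 to 825 mm from the base axis. Payload 3.6 kg.
Tool frame: the origin (TCP) lies midway between the tips of the shut fingers; the grasp point (between the pads) lies 19 mm behind it; z points along the fingers, y is the line along which they close (so a half turn about z gives the same grasp; the last joint's range is limited). The gripper opens to 85 mm and grips with 20 to 120 N. Pads are 22 mm wide; open, the fingers measure 114 mm over their backs; the gripper's body (76 mm by 85 mm) begins 54 mm behind the grasp point. The pads swing forward as they close: fully open they stand 13 mm farther back than shut.
Start: joints at [-0.026, 0.615, -0.013, 1.423, 0.008, 1.103, -0.04], TCP at [649.971, 0.023, 231.297] pointing down, gripper open.
Joint ranges: [-3.12, 3.12], [-0.3, 2.06], [-1.34, 1.32], [0.26, 2.42], [-1.36, 4.5], [0.01, 1.98], [-2.84, 2.84]. Speed limits (rad/s): [2.79, 2.79, 3.14, 3.14, 3.14, 3.14, 3.14].

## Interface

Orientations are given as a rotation vector (axis times angle).
In Python, from workcell import * gives the robot as it stands.
- The arm moves only by the shell command python3 -m pendant 'ROWS'. ROWS is JSON, a list of rows, each a list of 3 entries, a list of its own where there are three numbers: the shift along the tool's x, y, z in mm, then the turn, a rotation vector about the tool's x, y, z in rad, then the closure, from 0 (fully open) to 1 (shut). In form: [[[tx, ty, tz], [ax, ay, az], claw], ...]. A call has 1 to 20 rows; each row shifts and turns the commanded pose from where the row before left it, along the tool's axes as they then stand; what a row does not reach is not made up. A row lasts 1/10 s, in which the tool goes at most 50 mm and 8.59 degrees, less where a joint would pass 70% of its speed; a pose out of reach is approached as far as the arm can. A call is refused whole if a number of a shift passes 50 or a number of a turn 0.15, either way. A call with a gripper value outside its range is refused whole. The fingers move at their own pace and stop on an object; the grip force is fixed at half the most. Time passes only in rows, so rows that do not move let the fingers close. It gives the time, the measured TCP pose, the force, the opening and the grip force at its end, in the units of the state.
- read_state(): the state, without advancing time (a new reading comes with each control period).
- get_image(name): name is "scene" or "side" or "wrist"; returns a dict with "frame" (480x640x3 uint8, red, green, blue), "mtx" (3x3 intrinsics, pixels), "k1" (the pictures are not rectified: a ray, as slopes to the right and down, at radius r is drawn at 1 + k1 r^2 times it, then the intrinsics apply), "world_to_cam" (4x4, takes a point from world to camera coordinates); the wrist camera has in their place "tool_from_camera" (4x4, takes a point from camera to tool coordinates, whose origin is the TCP and whose axes are the flange's). Camera axes: x right, y up, looking along -z (the intrinsics and any distortion apply to the point x, -y, -z); pixel columns grow to the right and rows downward; lengths in mm; the calibration is good to about 2 mm. A picture is of the moment at which its call begins: read the wrist's pose just before it. There is no depth.
- finish_job(): hands the job in; it is judged then, once.
The state is a dict: "time_s": time; "q": joint angles; "qd": joint speeds; "joint_torque": joint torques, N m; "tool_pos": TCP position; "ee_rot": TCP orientation; "contact_force": force on the tool from outside, world axes, zero at the start; "wrist_torque": the same for the moment, N m; "width": finger opening in mm; "grip_force": force on a finger pad.
Only numpy, scipy, OpenCV 4.12 (cv2) and the standard library are available. Lean on these libraries where they do the work, as an engineer would, in place of code of your own. Each camera call takes 0.05 s, during which the arm holds its last target. There are 200 camera calls.

## Working session

There is one attempt and no reset: what is moved stays moved. The work goes in short steps, Python scripts to look and compute and a shell command to move; the robot and the scene stay as the last step left them, time stands still between calls to the robot, and variables do not carry over. Pictures are saved under pics/ and viewed, at most 10 in all, crops included, and the job is handed in when it is done.

```bash
mkdir -p pics; cat > h.py <<'E'
from workcell import *
import numpy as np, cv2, pickle
from scipy.spatial.transform import Rotation as R
def snap(n,f):
    s=read_state(); d=get_image(n); d['s']=s
    cv2.imwrite(f'pics/{f}.png',cv2.cvtColor(d['frame'],cv2.COLOR_RGB2BGR)); pickle.dump(d,open(f'pics/{f}.pkl','wb')); return d
def w2c(d):
    if 'world_to_cam' in d: return np.array(d['world_to_cam'])
    T=np.eye(4); T[:3,:3]=R.from_rotvec(d['s']['ee_rot']).as_matrix(); T[:3,3]=d['s']['tool_pos']
    return np.linalg.inv(T@np.array(d['tool_from_camera']))
def ray(d,uv):
    K=np.array(d['mtx']); p=cv2.undistortPoints(np.array([[uv]],float),K,np.array([d['k1'],0,0,0,0.]))[0,0]
    M=np.linalg.inv(w2c(d)); v=M[:3,:3]@np.array([p[0],-p[1],-1]); return M[:3,3],v/np.linalg.norm(v)
def onz(d,uv,z):
    o,v=ray(d,uv); return o+v*(z-o[2])/v[2]
def proj(d,P):
    P=np.atleast_2d(P).astype(float); c=P@w2c(d)[:3,:3].T+w2c(d)[:3,3]; x=-c[:,0]/c[:,2]; y=c[:,1]/c[:,2]
    k=1+d['k1']*(x*x+y*y); K=np.array(d['mtx']); return np.c_[K[0,0]*x*k+K[0,2],K[1,1]*y*k+K[1,2]]
def tri(*obs):
    A=np.zeros((3,3));b=np.zeros(3)
    for d,uv in obs:
        o,v=ray(d,uv);Q=np.eye(3)-np.outer(v,v);A+=Q;b+=Q@o
    return np.linalg.solve(A,b)
def load(f): return pickle.load(open(f'pics/{f}.pkl','rb'))
E
python3 -c "
from h import *
for n in ['scene','side']:
    d=snap(n,n+'0'); print(np.linalg.inv(w2c(d))[:3,3])
print(read_state()['ee_rot'])"
```

```text
[ 933.72482229  688.15328681 1255.84608027]
[  65.70429026 -644.80296669  824.8328043 ]
[-2.2202303  -2.22031626  0.00264754]
```

View pics/scene0.png

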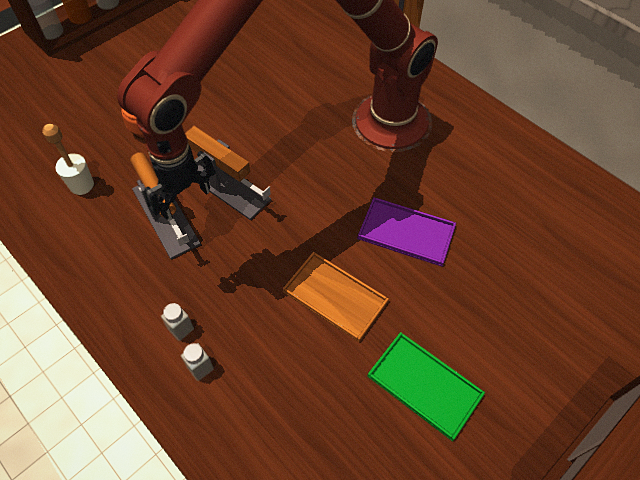

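View pics/side0.png

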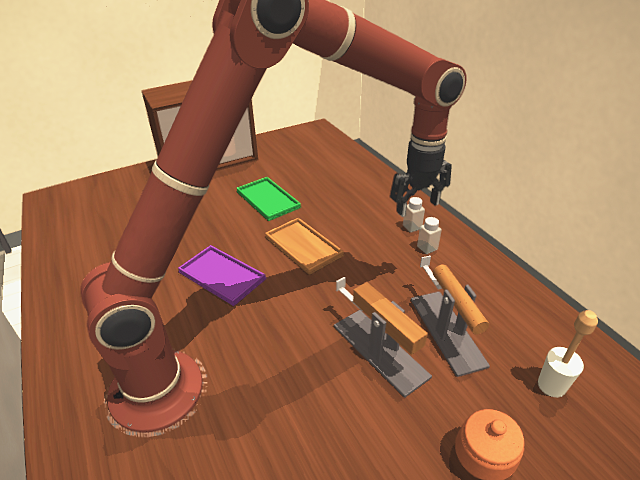

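The scene view shows the square tube near (218,150), its mouth toward (248,170). The wooden tray is at (337,296). In the side view the square tube is at (390,315) with its lip at (342,285), and the round tube lies farther out. I'll zoom in on both.

```bash
python3 -c "
from h import *
a=cv2.imread('pics/side0.png')[240:400,310:510]; cv2.imwrite('pics/sc.png',cv2.resize(a,None,fx=4,fy=3.75/1*1.0,interpolation=cv2.INTER_CUBIC)[:600])
a=cv2.imread('pics/scene0.png')[110:270,120:290]; cv2.imwrite('pics/cc.png',cv2.resize(a,None,fx=3.75,fy=3.75,interpolation=cv2.INTER_CUBIC))
d=load('scene0')
for uv in [(314,254),(388,299),(361,339),(285,292)]: print(onz(d,uv,18))
"
```

```text
[452.10361229 172.55521931  18.        ]
[410.44007544 372.78154322  18.        ]
[523.58281052 398.14107499  18.        ]
[568.7393884  199.85862768  18.        ]
```

View pics/sc.png

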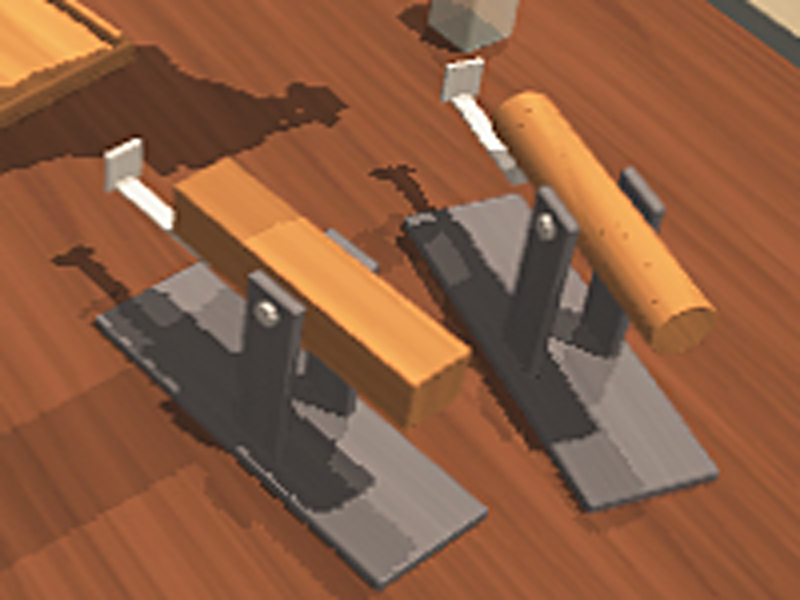

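View pics/cc.png

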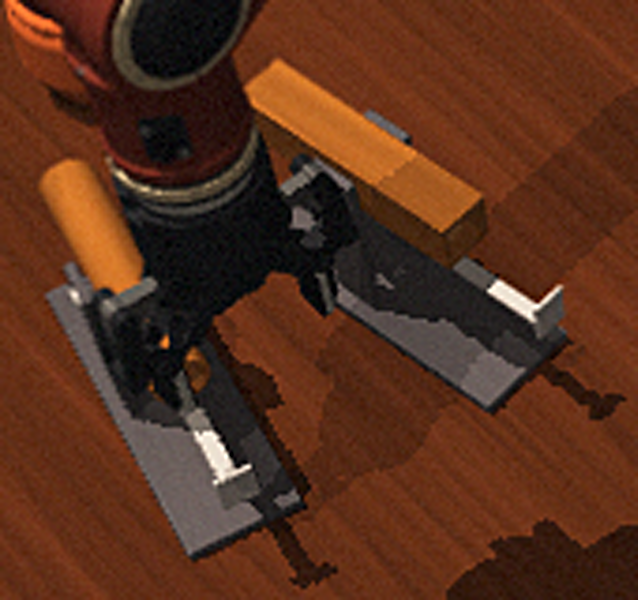

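Side crop: square tube top corners at (175,186), (228,158), (470,352), (412,385). Scene crop: mouth top corners at (485,205) and (443,237), closed end at (275,60) and (247,97).

```bash
python3 -c "
from h import *
d=load('side0');e=load('scene0')
S=lambda p:onz(d,(310+p[0]/4,240+p[1]/3.75),144)
C=lambda p:onz(e,(120+p[0]/3.75,110+p[1]/3.75),144)
for p in [(175,186),(228,158),(470,352),(412,385)]: print(S(p).round(1))
print()
for p in [(485,205),(443,237),(275,60),(247,97)]: print(C(p).round(1))
s=read_state();print(R.from_rotvec(s['ee_rot']).as_matrix().round(3))
t=s['tool_pos']
# round tube mouth top approx
print(onz(d,(310+520/4,240+95/3.75),144))
"
```

```text
[445.2 -67.9 144. ]
[482.2 -62.1 144. ]
[ 506.6 -239.8  144. ]
[ 469.2 -243.4  144. ]

[446.5 -53.8 144. ]
[481.5 -52.5 144. ]
[ 469.2 -238.5  144. ]
[ 501.4 -225.8  144. ]
[[-0.     1.    -0.002]
 [ 1.     0.    -0.   ]
 [-0.    -0.002 -1.   ]]
[656.06607439 -95.91627402 144.        ]
```

```bash
python3 -m pendant '[[[-7,-18.5,0],[0,0,0],1],[[-7,-18.5,-3],[0,0,0],1],[[-7,-18.5,-3],[0,0,0],1],[[-7,-18.5,-3],[0,0,0],1],[[-7,-18.5,-3],[0,0,0],1],[[-7,-18.5,-3],[0,0,0],1],[[-7,-18.5,0],[0,0,0],1],[[-7,-18.5,0],[0,0,0],1],[[-7,-18.5,0],[0,0,0],1],[[-7,-18.5,0],[0,0,0],1],[[0,0,0],[0,0,-0.129],1],[[0,0,0],[0,0,0],1],[[0,0,0],[0,0,0],1]]'
python3 -c "
from h import *
d=snap('wrist','w1'); print(d['s']['tool_pos'])
P=np.array([475.5,-148,0]);u=np.array([-.128,.992,0]);v=np.array([.992,.128,0]);z=np.array([0,0,1])
g=d['frame'][:,:,::-1].copy()
for a in (60,90):
  for b in (-19,19):
    q=proj(d,P+a*u+b*v+144*z)[0]; cv2.circle(g,tuple(int(t) for t in q),4,(255,255,0),1)
cv2.imwrite('pics/w1o.png',g)"
```

```text
time_s: 1.4
tool_pos: [465.1, -69.8, 246.2]
ee_rot: [-2.076, -2.357, -0.0]
contact_force: [0.2, -0.9, 0.4]
width: -0.1
grip_force: 0.0
[465.09299652 -69.84396296 246.19644603]
```

View pics/w1o.png

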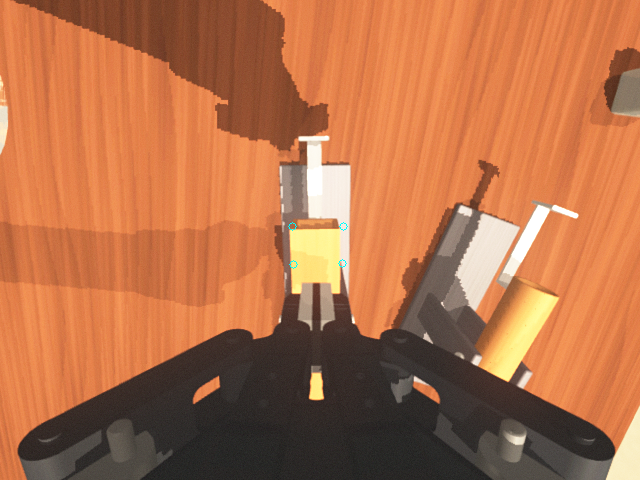

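Wrist view: the tube is at columns 290–341 and the mouth at row 229. That is within about 2 mm of my prediction, so I'll push now.

```bash
python3 -m pendant '[[[-5,0,20],[0,0,0],1],[[0,0,20],[0,0,0],1],[[0,0,20],[0,0,0],1],[[0,0,20],[0,0,0],1],[[0,0,10],[0,0,0],1],[[0,0,5],[0,0,0],1],[[0,0,3],[0,0,0],1],[[0,0,3],[0,0,0],1],[[0,0,3],[0,0,0],1],[[0,0,3],[0,0,0],1],[[0,0,3],[0,0,0],1],[[0,0,3],[0,0,0],1],[[0,0,3],[0,0,0],1],[[0,0,3],[0,0,0],1],[[0,0,3],[0,0,0],1],[[0,0,3],[0,0,0],1],[[0,0,0],[0,0,0],1],[[0,0,0],[0,0,0],1]]'
python3 -m pendant '[[[0,0,0],[0,0,0],1],[[0,0,0],[0,0,0],1],[[0,0,0],[0,0,0],1],[[0,0,0],[0,0,0],1],[[0,0,0],[0,0,0],1],[[0,0,0],[0,0,0],1],[[0,0,0],[0,0,0],1],[[0,0,0],[0,0,0],1],[[0,0,-10],[0,0,0],1],[[0,0,-15],[0,0,0],0.4],[[0,0,-25],[0,0,0],0.4],[[0,0,-25],[0,0,0],0.4],[[0,0,-25],[0,0,0],0.4],[[0,0,0],[0,0,0],0.4]]'
python3 -c "
from h import *
d=snap('wrist','w2'); e=snap('side','side2');snap('scene','scene2');print(d['s']['tool_pos'],d['s']['width'],np.array(d['frame']).shape)
a=cv2.imread('pics/w2.png')[60:360,150:490]
b=cv2.imread('pics/side2.png')[240:390,310:480]
cv2.imwrite('pics/m2.png',np.hstack([cv2.resize(a,(390,344)),cv2.resize(b,(390,344),interpolation=cv2.INTER_CUBIC)]))"
```

```text
time_s: 3.25
tool_pos: [465.1, -75.4, 121.0]
ee_rot: [-2.074, -2.359, 0.002]
contact_force: [-0.2, -0.7, 1.1]
width: 0.1
grip_force: 0.8
time_s: 4.65
tool_pos: [468.0, -75.2, 225.2]
ee_rot: [2.069, 2.355, 0.008]
contact_force: [0.7, -0.3, -0.2]
width: 51.1
grip_force: 0.0
[467.95438252 -75.24368809 225.15162917] 51.14724105984525 (480, 640, 3)
```

View pics/m2.png

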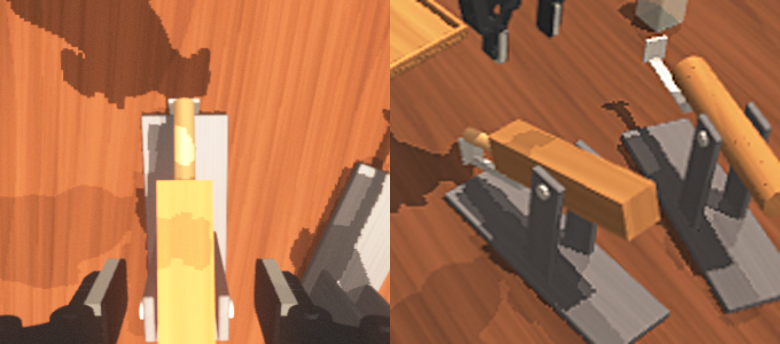

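The molinillo has slid out: wrist crop shows the handle end at (184,101) and the mouth edge at row 181.

```bash
python3 -c "
from h import *
w=load('w2');s=load('side2')
sp=lambda x,y:(310+(x-390)/2.294,240+y/2.294)
wp=lambda x,y:(150+x*.872,60+y*.872)
print('far',tri((w,wp(212,181)),(s,sp(517,120))),'near',tri((w,wp(157,181)),(s,sp(493,148))))
P=np.array([474,-150,125.]);h=np.array([-.128,.992,0]);v=np.array([.992,.128,0]);z=np.array([0,0,1.])
for a in (12,15,18,20,22,25):
  t=np.radians(a);u=h*np.cos(t)-z*np.sin(t);n=z*np.cos(t)+h*np.sin(t)
  q=[P+90*u+19*v+19*n,P+90*u-19*v+19*n]; q.append(P+155*u-4*n)
  print(a,proj(w,q).round(0).tolist(),proj(s,q).round(0).tolist())
print('obs',wp(212,181),wp(157,181),wp(184,101),sp(517,120),sp(493,148))
t=np.radians(20);u=h*np.cos(t)-z*np.sin(t);n=z*np.cos(t)+h*np.sin(t)
print('grip',P+122*u-7*n,u,n)
"
```

```text
far [481.17806551 -58.97423167 110.56867485] near [445.65421943 -68.12085405  98.06297865]
12 [[337.0, 219.0], [286.0, 219.0], [312.0, 137.0]] [[365.0, 287.0], [351.0, 294.0], [341.0, 287.0]]
15 [[337.0, 218.0], [287.0, 218.0], [312.0, 140.0]] [[365.0, 289.0], [351.0, 296.0], [342.0, 290.0]]
18 [[336.0, 217.0], [287.0, 217.0], [312.0, 143.0]] [[365.0, 290.0], [351.0, 298.0], [342.0, 293.0]]
20 [[336.0, 217.0], [287.0, 217.0], [312.0, 145.0]] [[365.0, 291.0], [351.0, 299.0], [343.0, 295.0]]
22 [[336.0, 216.0], [288.0, 216.0], [312.0, 148.0]] [[365.0, 293.0], [351.0, 300.0], [343.0, 297.0]]
25 [[335.0, 216.0], [288.0, 216.0], [312.0, 152.0]] [[365.0, 294.0], [351.0, 302.0], [344.0, 300.0]]
obs (334.86400000000003, 217.832) (286.904, 217.832) (310.448, 148.072) (365.36181342632955, 292.31037489102005) (354.89973844812556, 304.51612903225805)
grip [459.63221008 -38.64962814  76.69569417] [-0.12028066  0.93217508 -0.34202014] [-0.04377858  0.33928398  0.93969262]
```

```bash
python3 -m pendant '[[[19,-1,0],[0,0,0],0.4],[[19,-1,0],[0,0,0],0.4],[[19,-1,0],[0,0,0],0.4],[[19,0,0],[0,0,0],0.4],[[18,0,0],[0,0,0],0.4],[[0,0,0],[0,-0.122,0],0.4],[[0,0,0],[0,-0.122,0],0.4],[[0,0,0],[0,-0.122,0],0.4],[[0,0,25],[0,0,0],0.4],[[0,0,25],[0,0,0],0.4],[[0,0,25],[0,0,0],0.4],[[0,0,25],[0,0,0],0.4],[[0,0,0],[0,0,0],0.4],[[0,0,0],[0,0,0],0.4]]'
cat > g.py <<'E'
from h import *
s=read_state();M=R.from_rotvec(s['ee_rot']).as_matrix()
P=np.array([473,-150,125.]);h=np.array([-.128,.992,0]);z=np.array([0,0,1.]);t=np.radians(21)
u=h*np.cos(t)-z*np.sin(t);n=z*np.cos(t)+h*np.sin(t);T=P+122*u-20*n
print('tool delta',(M.T@(T-s['tool_pos'])).round(1),'u in tool',(M.T@u).round(3),'n',(M.T@n).round(3))
E
python3 g.py; python3 -c "
from h import *
d=snap('wrist','w3')
P=np.array([473,-150,125.]);h=np.array([-.128,.992,0]);z=np.array([0,0,1.]);t=np.radians(21)
u=h*np.cos(t)-z*np.sin(t);n=z*np.cos(t)+h*np.sin(t)
g=d['frame'][:,:,::-1].copy()
for a in (90,122,155):
    q=proj(d,P+a*u-7*n)[0]; cv2.circle(g,tuple(int(t) for t in q),4,(255,255,0),1)
cv2.imwrite('pics/w3o.png',g)"
```

```text
time_s: 6.2
tool_pos: [454.6, -17.6, 127.5]
ee_rot: [1.879, 2.139, -0.351]
contact_force: [-0.3, -0.4, 0.4]
width: 51.2
grip_force: 0.0
tool delta [-1.9  1.5 70.2] u in tool [1.    0.001 0.   ] n [ 0.    -0.002 -1.   ]
```

View pics/w3o.png

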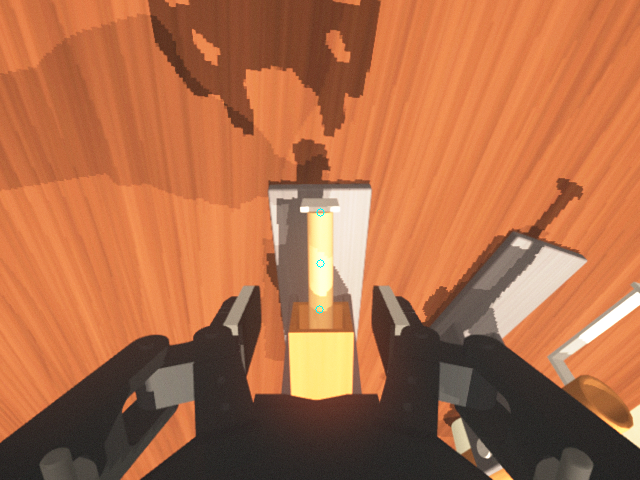

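The predicted points lie on the handle, at column 320 and rows 210–310. I'll descend and grip.

```bash
python3 -m pendant '[[[-2,1,12],[0,0,0],0.4],[[0,0,12],[0,0,0],0.4],[[0,0,12],[0,0,0],0.4],[[0,0,12],[0,0,0],0.4],[[0,0,12],[0,0,0],0.4],[[0,0,10],[0,0,0],0.4],[[0,0,0],[0,0,0],0.4],[[0,0,0],[0,0,0],1],[[0,0,0],[0,0,0],1],[[0,0,0],[0,0,0],1],[[0,0,0],[0,0,0],1],[[0,0,0],[0,0,0],1],[[0,0,0],[0,0,0],1]]'; python3 g.py
```

```text
time_s: 7.55
tool_pos: [459.8, -44.0, 63.5]
ee_rot: [1.878, 2.138, -0.347]
contact_force: [-0.2, 1.3, 2.3]
width: 13.4
grip_force: 58.8
tool delta [ 0.2 -0.5  0.9] u in tool [1.    0.001 0.001] n [ 0.001  0.001 -1.   ]
```

```bash
python3 -m pendant '[[[0,0,-3],[0,0.02,0],1],[[0,0,-3],[0,0.02,0],1],[[0,0,-3],[0,0.025,0],1],[[0,0,-3],[0,0.025,0],1],[[0,0,-2],[0,0.01,0],1],[[0,0,0],[0,0,0],1],[[0,0,0],[0,0,0],1]]'; python3 g.py
python3 -m pendant '[[[7,0,0.7],[0,0,0],1],[[8,0,0.8],[0,0,0],1],[[0,0,0],[0,0,0],1]]'; python3 g.py
```

```text
time_s: 8.25
tool_pos: [459.0, -39.7, 76.5]
ee_rot: [1.935, 2.202, -0.258]
contact_force: [-0.6, -0.3, -0.5]
width: 13.7
grip_force: 58.7
tool delta [-0.6 -0.2 14.6] u in tool [0.995 0.    0.101] n [ 0.101  0.    -0.995]
time_s: 8.55
tool_pos: [456.9, -23.6, 70.4]
ee_rot: [1.931, 2.206, -0.259]
contact_force: [-0.9, -0.8, -0.6]
width: 13.6
grip_force: 58.7
tool delta [-17.9  -0.3  12.9] u in tool [0.995 0.005 0.101] n [ 0.102  0.001 -0.995]
```

```bash
python3 -m pendant '[[[11,0,1.1],[0,0,0],1],[[11,0,1.1],[0,0,0],1],[[11,0,1.1],[0,0,0],1],[[11,0,1.1],[0,0,0],1],[[11,0,1.1],[0,0,0],1],[[11,0,1.1],[0,0,0],1],[[11,0,1.1],[0,0,0],1],[[11,0,1.1],[0,0,0],1],[[0,0,0],[0,0,0],1],[[0,0,0],[0,0,0],1]]'; python3 g.py; python3 -c "
from h import *
snap('side','side4');snap('scene','scene4')
a=cv2.imread('pics/side4.png')[220:380,300:500];b=cv2.imread('pics/scene4.png')[110:310,160:410]
cv2.imwrite('pics/m4.png',np.hstack([cv2.resize(a,(400,320)),cv2.resize(b,(400,320))]))"
```

```text
time_s: 9.55
tool_pos: [446.5, 56.1, 39.5]
ee_rot: [1.934, 2.202, -0.26]
contact_force: [-0.7, 0.5, 0.3]
width: 13.6
grip_force: 58.8
tool delta [-103.6   -0.2    4.3] u in tool [0.995 0.001 0.1  ] n [ 0.1    0.    -0.995]
```

View pics/m4.png

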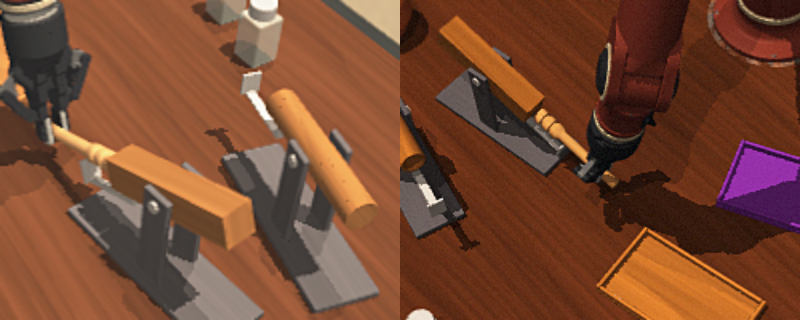

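The grooved head is now at the mouth, near the lip, and firmly held. I'll draw it a little more, then lift.

```bash
python3 -m pendant '[[[5,0,0.3],[0,0,0],1],[[5,0,0.3],[0,0,0],1],[[0,0,0],[0,0,0],1]]'; python3 -m pendant '[[[2,0,-6],[0,0,0],1],[[2,0,-8],[0,0,0],1],[[0,0,0],[0,0,0],1]]';python3 g.py
```

```text
time_s: 9.95
tool_pos: [445.4, 66.6, 36.1]
ee_rot: [1.933, 2.203, -0.258]
contact_force: [-0.1, -0.2, 0.0]
width: 14.0
grip_force: 58.8
time_s: 10.25
tool_pos: [445.1, 74.1, 49.8]
ee_rot: [1.933, 2.202, -0.255]
contact_force: [-0.5, 0.1, -1.8]
width: 13.7
grip_force: 58.8
tool delta [-118.2   -1.2   18.8] u in tool [0.995 0.001 0.102] n [ 0.102  0.003 -0.995]
```

```bash
python3 -m pendant '[[[0,0,-10],[0,0,0],1],[[0,0,-15],[0,0,0],1],[[0,0,-25],[0,0,0],1],[[0,0,-25],[0,0,0],1],[[0,0,0],[0,0.13,0],1],[[0,0,0],[0,0.13,-0.086],1],[[19,5.5,0],[0,0,0],1],[[19,5.5,0],[0,0,0],1],[[19,5.5,0],[0,0,0],1],[[19,5.5,0],[0,0,0],1],[[19,5.5,0],[0,0,0],1],[[19,5.5,0],[0,0,0],1],[[19,5.5,0],[0,0,0],1],[[19,5.5,0],[0,0,0],1],[[19,5.5,0],[0,0,0],1],[[19,5.5,0],[0,0,0],1],[[0,0,0],[0,0,0],1],[[0,0,0],[0,0,0],1]]'
cat > t.py <<'E'
from h import *
s=read_state();M=R.from_rotvec(s['ee_rot']).as_matrix()
print(M.round(3).tolist(),'delta tool',(M.T@(np.array([479,332,10.])-s['tool_pos'])).round(1))
E
python3 t.py; python3 -c "
from h import *
snap('side','side5');snap('scene','scene5')
a=cv2.imread('pics/side5.png')[100:300,200:450];b=cv2.imread('pics/scene5.png')[200:400,210:460]
cv2.imwrite('pics/m5.png',np.hstack([cv2.resize(a,(400,320)),cv2.resize(b,(400,320))]))"
```

```text
time_s: 12.05
tool_pos: [455.5, 289.1, 118.7]
ee_rot: [1.971, 2.439, -0.021]
contact_force: [0.5, -0.2, 0.2]
width: 13.7
grip_force: 58.8
[[-0.21, 0.978, -0.004], [0.978, 0.209, -0.014], [-0.013, -0.007, -1.0]] delta tool [ 38.4  32.7 108. ]
```

View pics/m5.png

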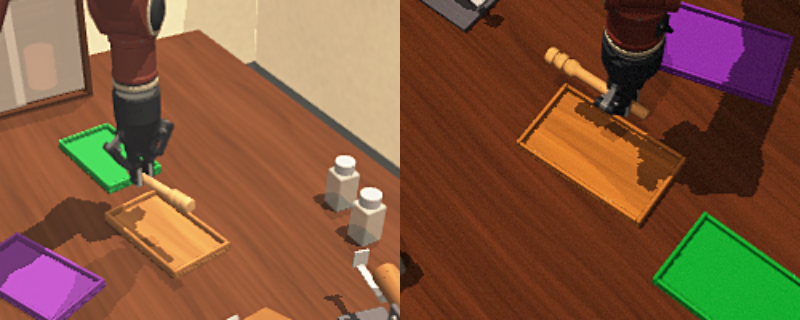

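```bash
python3 -c "
from h import *
s=load('side5');c=load('scene5')
H=tri((s,(320,228.75)),(c,(303.75,232.5)));t=np.array(s['s']['tool_pos'])
print('head',H, 'along',(H-t)@[-.21,.978,0]); E=onz(c,(364.4,271.25),132);print('handle',E,(E-t)@[-.21,.978,0])"
```

```text
head [482.74770741 165.62600961 138.67008599] along -126.5047147055743
handle [447.65169306 323.63101369 132.        ] 35.394342293705044
```

```bash
python3 -m pendant '[[[13,11,0],[0,0,0],1],[[13,11,0],[0,0,0],1],[[12,11,0],[0,0,0],1],[[0,0,0],[0.007,0.013,0],1],[[0,0,20],[0,0,0],1],[[0,0,20],[0,0,0],1],[[0,0,20],[0,0,0],1],[[0,0,20],[0,0,0],1],[[0,0,10],[0,0,0],1],[[0,0,8],[0,0,0],1],[[0,0,6],[0,0,0],1],[[0,0,4],[0,0,0],1],[[0,0,0],[0,0,0],1],[[0,0,0],[0,0,0],1]]'; python3 t.py
```

```text
time_s: 13.55
tool_pos: [479.0, 334.0, 10.3]
ee_rot: [-1.97, -2.436, 0.014]
contact_force: [-0.1, -0.4, -0.3]
width: 13.5
grip_force: 58.8
[[-0.209, 0.978, -0.013], [0.978, 0.209, -0.001], [0.001, -0.013, -1.0]] delta tool [-1.9 -0.5  0.3]
```

```bash
python3 -m pendant '[[[0,0,1.5],[0,0,0],1],[[0,0,0],[0,0,0],0.75],[[0,0,0],[0,0,0],0.65],[[0,0,0],[0,0,0],0.6],[[0,0,0],[0,0,0],0.6],[[0,0,0],[0,0,0],0.6],[[0,0,0],[0,0,0],0.6],[[0,0,-5],[0,0,0],0.6],[[0,0,-10],[0,0,0],0.6],[[0,0,-20],[0,0,0],0.6],[[0,0,-25],[0,0,0],0.6],[[0,0,-25],[0,0,0],0.6],[[0,0,-25],[0,0,0],0.6],[[0,0,-25],[0,0,0],0.6],[[0,0,0],[0,0,0],0.6],[[0,0,0],[0,0,0],0.6]]'; python3 -c "
from h import *
snap('side','side6');snap('wrist','w6')
a=cv2.imread('pics/side6.png')[180:300,220:370];b=cv2.imread('pics/w6.png')
cv2.imwrite('pics/m6.png',np.hstack([cv2.resize(a,(400,320)),cv2.resize(b,(400,320))]))"
```

```text
time_s: 15.15
tool_pos: [480.8, 334.0, 144.4]
ee_rot: [-1.97, -2.436, 0.012]
contact_force: [-0.9, 0.1, -0.2]
width: 34.3
grip_force: 0.0
```

View pics/m6.png

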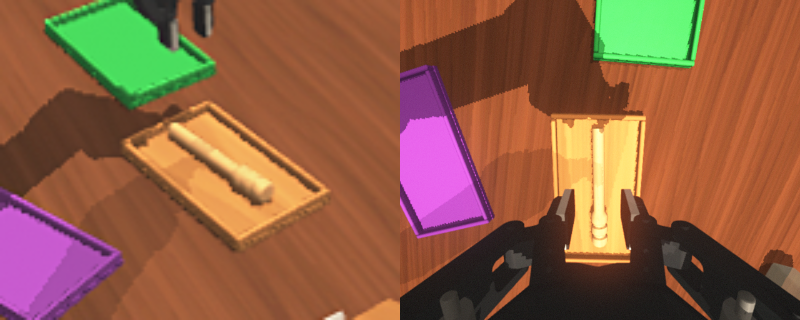

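The molinillo lies flat and released in the centre of the wooden tray, running along it, and the gripper is clear.

```bash
python3 -c "
from workcell import *
print(finish_job())"
```

```text
the job is handed in; nothing more can be done
None
```

I tipped the square tube, the molinillo slid out to the stop, and I gripped it, drew it out and laid it flat and released in the wooden tray; the round tube was not touched, and the job was handed in at about 15 s (no verdict was returned).

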